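# Turn, load and close a dry-block heater

## Task

Load the dry-block heater: the aluminium block lies upside down on the bench; turn it over so that its wells face up and set it down, without dropping it, flat between the four black corner guides of the heater. Then shut the blue lid fully, and after that swing the red-tipped clamp arm fully down over the lid. Leave the bottle, beaker, yellow tip box and purple tube rack where they stand.

Things in the scene. Friction and masses are not known exactly. Their poses are not given: they have to be found in the camera images.
- block: Solid metal block 96 (its x) x 56 (its y) x 40 (its z) mm, about 0.4 kg; origin at its centre. +z points out of the bare aluminium face with 15 dark wells; the other face (-z) is a blue layer 8 mm thick. It starts flat on the bench, wells down, blue up, at any yaw. It can stand by itself on an end. End for end it is the same.
- heater: White bench heater, fixed; origin under the seat at bench level; front faces its -x (towards the robot). Housing x -85 to +95, y -105 to +105, 45 mm high (deck). Rear tower x 75 to 93, y within 65, top 92 mm above the bench, carries the lid hinge. Clamp post at x -35, y +92, 18 x 22 mm, top 107 mm above the bench.
- seat (a point): Centre of the seat on the deck, 45 mm above the bench, with the heater's axes. Four black L-shaped corner guides 12 mm tall leave an opening 62 (x) x 102 (y) mm for the block; along its long sides they cover only |y| above 44, so fingers have room beside its middle. A seated block has its centre 20 mm above this point, its x along the heater's y (either way).
- lid (a joint): Lid hinge (rad): 0 shut (level, 3 mm above a seated block), about 1.5 upright, up to 2.0 leaning back. Stiff: stays where left; moving it takes about 3 N near its free edge. Hinge axis along the heater's y.
- lid_hinge (a point): Lid hinge line's middle, at heater x +76, 94 mm above the bench. Its axes turn with the lid: the lid is a flat blue panel 134 wide (y) x 142 x 12 mm thick (z within 6), running from x -2 to -144, with a white lip 16 x 60 x 8 mm on its free edge to x -159. +z is the upper (outer) face when shut.
- lid_push (a point): Point on the lid's outer face, 138 mm from the hinge, mid-width: push here to shut it.
- clamp (a joint): Clamp arm hinge (rad): 0 down across the lid, about 1.57 upright, up to 2.1 leaning outwards (heater +y). Stiff: stays where left; about 2 N moves it at its tip. Hinge axis along the heater's x.
- clamp_hinge (a point): Clamp hinge, at heater x -35, y +92, 112 mm above the bench. Its axes turn with the arm: a steel bar 14 mm wide (x), 10 mm thick (z), running 98 mm along its -y, with a red grip 18 x 34 x 16 mm over y -67 to -101 (z -6 to +10). +z is the upper face when down.
- clamp_push (a point): Top of the red grip, 78 mm from the clamp hinge: push here to bring the clamp down.
- bottle: White bottle with blue cap, 64 mm diameter, 150 mm tall, origin under its base. Bystander.
- beaker: Clear open beaker, 84 mm diameter, 110 mm tall, origin under its base. Bystander.
- tipbox: Yellow box of pipette tips 110 x 76 x 54 mm, origin under its base. Bystander.
- tuberack: Purple tube rack 110 x 70 x 49 mm, origin under its base. Bystander.
There are look-alikes about, which are no part of the job. Of the things that look like the block, take the one that is farthest from the robot's base at the start.

How it is judged:
By the outcome, as a careful person would: the job done as asked, in the order asked, and still so for the second after the job is handed in, with the robot touching nothing.
It also fails if it takes over 72 s, if anything falls off the work surface, if the arm or the gripper's body presses on something with over 40 N, if the wrist force passes 120 N, or if a joint passes its speed limit or range.

## Robot

A 6-joint arm with a two-finger parallel gripper is mounted at the origin on the work surface. World frame = base frame: x ahead of the robot, y to its left, z up, the work surface at z = 0. Lengths are in m, angles in degrees, forces in N, time in s.
With the tool pointing down it reaches from about 0.325 to 0.775 m from the base axis. Payload 9.3 kg.
Tool frame: the origin (TCP) lies midway between the tips of the shut fingers; the grasp point (between the pads) lies 19 mm behind it; z points along the fingers, y is the line along which they close (so a half turn about z gives the same grasp; the last joint's range is limited). The gripper opens to 85 mm and grips with 20 to 120 N. Pads are 22 mm wide; open, the fingers measure 114 mm over their backs; the gripper's body (76 mm by 85 mm) begins 54 mm behind the grasp point. The pads swing forward as they close: fully open they stand 13 mm farther back than shut.
Start: joints at [68.434, 14.817, 1.232, 76.415, 0, 81.257], TCP at [0.122, 0.536, 0.211] pointing down, gripper open.
Joint ranges: [-174.27, 174.27], [-52.1, 104.24], [-59.71, 78.15], [-110.17, 111.67], [-87.03, 83.33], [-180, 180]. Speed limits (degrees/s): [127.2, 127.2, 159.86, 180, 180, 180].

## Interface

Orientations are given as a 3x3 rotation matrix whose columns are the frame's x, y, z axes.
In Python, from rig import ctrl, cams, job gives the robot as it stands.
- The arm moves only by the tool step_arm, never from a script. Its argument "commands" is a list of rows, each a list of 6 numbers: the shift along the world's x, y, z in mm, then the turn, a rotation vector about the world's x, y, z in rad. In form: [[dx, dy, dz, wx, wy, wz], ...]. A call has 1 to 5 rows; each row is the pose to reach, as a shift and turn from the pose commanded when the call began; what a row does not reach only later rows make up. A row lasts 1/10 s, in which the tool goes at most 50 mm and 8.59 degrees, less where a joint would pass 70% of its speed; a pose out of reach is approached as far as the arm can. A call with a gripper value outside its range is refused whole. "gripper" is the closure, from -1 (fully open) to 1 (shut), set as the call begins (left out, the last holds). The fingers move at their own pace and stop on an object; the grip force is fixed at half the most. Time passes only in rows, so rows that repeat a pose let the fingers close. It gives the time, the measured TCP pose, the force, the opening and the grip force at its end, in the units of the state.
- ctrl.get_state(): the state, without advancing time (a new reading comes with each control period).
- cams.camera(name): name is "scene" or "top"; returns the picture (420x560x3 uint8, red, green, blue); there is no depth.
- cams.get_calibration(name): a dict with "fx", "fy", "cx", "cy" (pixels), "rvec" (rotation vector, rad) and "tvec" (3), from world to camera coordinates, as OpenCV has them. Camera axes: x right, y down, z forward; pixel columns grow to the right and rows downward; lengths in m; the calibration is good to about 2 mm. A picture is of the moment at which its call begins. get_calibration takes no time and is no camera call.
- job.close_job(): hands the job in; it is judged then, once.
The state is a dict: "clock": time; "qpos": joint angles; "dq": joint speeds; "joint_efforts": joint torques, N m; "ee_pos": TCP position; "tool_rot": TCP orientation; "force": force on the tool from outside, world axes, zero at the start; "wrist_torque": the same for the moment, N m; "finger_gap": finger opening in m; "gripper_force": force on a finger pad.
Only numpy, scipy, OpenCV 4.12 (cv2) and the standard library are available. Lean on these libraries where they do the work, as an engineer would, in place of code of your own. Each camera call takes 0.05 s, during which the arm holds its last target. There are 200 camera calls.

## Working session

There is one attempt and no reset: what is moved stays moved. The work goes in short steps, Python scripts to look and compute and a tool call to move; the robot and the scene stay as the last step left them, time stands still between calls to the robot, and variables do not carry over. Pictures are saved under pics/ and viewed, at most 10 in all, crops included, and the job is handed in when it is done.

Besides the shell and the picture viewer there is one more tool, called after "Request:" by a JSON object that holds its "name" and its "arguments", one argument or row to a line. step_arm: Moves the arm, as the interface text tells. Its arguments: {"type":"object","properties":{"commands":{"type":"array"},"gripper":{"type":"number"}},"required":["commands"]}

```bash
ls; mkdir -p pics
python3 - <<'E'
from rig import ctrl,cams
import cv2,numpy as np
s=ctrl.get_state();print({k:np.round(v,3).tolist() for k,v in s.items()})
for n in("scene","top"):
    im=cams.camera(n);cv2.imwrite(f"pics/{n}0.png",im[:,:,::-1])
    c=cams.get_calibration(n);R=cv2.Rodrigues(np.array(c["rvec"]))[0];print(n,c,-R.T@np.array(c["tvec"]))
E
```

```text
pics
{'clock': 0.0, 'qpos': [68.432, 14.85, 1.188, 76.415, -0.0, 81.256], 'dq': [0.003, 0.075, 0.11, -0.035, 0.083, -0.063], 'joint_efforts': [-0.003, -55.564, 34.453, 0.014, -0.0, -0.0], 'ee_pos': [0.122, 0.536, 0.211], 'tool_rot': [[-0.975, 0.222, -0.0], [0.222, 0.975, -0.001], [0.0, -0.001, -1.0]], 'force': [1.202, 0.131, 0.833], 'wrist_torque': [-0.024, -0.042, -0.03], 'gripper_force': 0.0, 'finger_gap': 0.085}
scene {'fx': 498.2595054294979, 'fy': 498.2595054294979, 'cx': 281.31769410669045, 'cy': 214.54029684593868, 'rvec': array([ 1.56058505,  1.63439996, -0.905697  ]), 'tvec': array([ 0.10037764, -0.13988381,  1.95751208])} [ 1.75126017 -0.05020015  0.88998003]
top {'fx': 427.3708966091801, 'fy': 427.3708966091801, 'cx': 271.65150008651125, 'cy': 214.19000767821518, 'rvec': array([ 2.21310682, -2.17835824,  0.07585608]), 'tvec': array([-0.09658664,  0.49816905,  1.2513255 ])} [ 0.42419421 -0.07720165  1.2796156 ]
```

View pics/scene0.png

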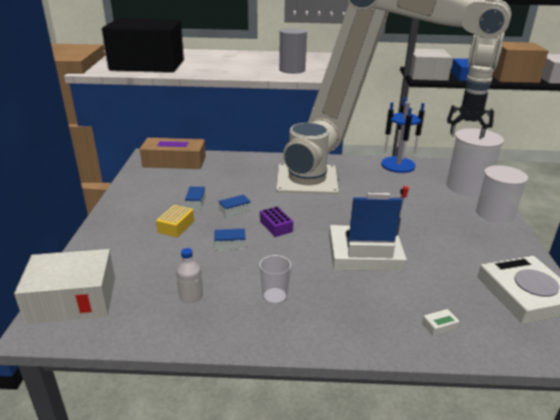

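View pics/top0.png

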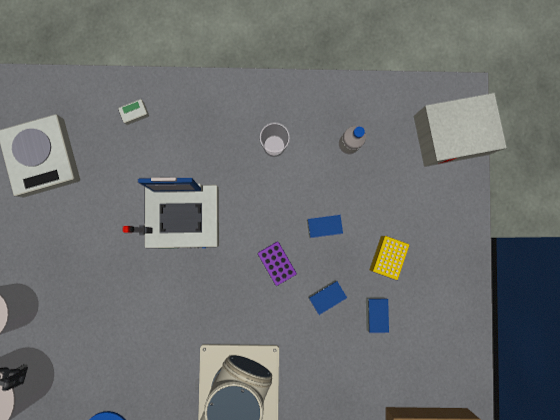

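The top picture shows three blue blocks, at (325,226), (328,297) and (378,315). The heater is at (181,217) with its lid upright at (170,184) and the clamp tip at (127,229). The tuberack is at (277,263), the tipbox at (391,258), the beaker at (274,138) and the bottle at (352,138).

```bash
cat > h.py <<'E'
import cv2,numpy as np
from rig import ctrl,cams
def cal(n):
    c=cams.get_calibration(n);K=np.array([[c["fx"],0,c["cx"]],[0,c["fy"],c["cy"]],[0,0,1.]])
    return K,np.array(c["rvec"]),np.array(c["tvec"])
def plane(n,uv,z):
    K,r,t=cal(n);R=cv2.Rodrigues(r)[0];C=-R.T@t
    uv=np.atleast_2d(np.array(uv,float));d=(R.T@np.linalg.inv(K)@np.c_[uv,np.ones(len(uv))].T).T
    return C+d*((z-C[2])/d[:,2])[:,None]
def proj(n,P):
    K,r,t=cal(n);return cv2.projectPoints(np.array(P,float),r,t,K,None)[0][:,0]
def snap(n,f=None):
    im=cams.camera(n)[:,:,::-1].copy()
    if f: cv2.imwrite(f"pics/{f}.png",im)
    return im
def blobs(m,amin):
    cs=cv2.findContours(m.astype(np.uint8),cv2.RETR_EXTERNAL,cv2.CHAIN_APPROX_NONE)[0]
    return [c for c in cs if cv2.contourArea(c)>amin]
def rect(n,c,z):
    P=plane(n,c[:,0],z)[:,:2].astype(np.float32)*1000
    (c,wh,a)=cv2.minAreaRect(P);
    if wh[0]<wh[1]: wh=wh[::-1];a+=90
    return np.round(c,1),np.round(wh,1),round((a+90)%180-90,1)
E
python3 - <<'E'
from h import *
im=cv2.imread("pics/top0.png");hsv=cv2.cvtColor(im,cv2.COLOR_BGR2HSV)
b=cv2.inRange(hsv,(100,120,60),(125,255,255))
for c in blobs(b,150):
    if c[:,0,0].max()<480: p=c[:,0].mean(0);r=rect("top",c,.04);print("blue",p,*r,np.linalg.norm(r[0]))
for nm,lo,hi,z in(("yellow",(20,120,100),(35,255,255),.054),("purple",(130,80,60),(160,255,255),.049),("red",(0,150,100),(8,255,255),.2)):
    for c in blobs(cv2.inRange(hsv,lo,hi),20): print(nm,c[:,0].mean(0),*rect("top",c,z))
w=cv2.inRange(hsv,(0,0,150),(180,60,255));w[:,:135]=0;w[:,230:]=0;w[:180]=0;w[260:]=0
for c in blobs(w,300): print("white",*rect("top",c,.045),cv2.boundingRect(c))
print(plane("top",[(274,145),(352,150)],0))
A=cv2.resize(im[200:345,295:420],None,fx=4,fy=4,interpolation=cv2.INTER_CUBIC)
B=cv2.resize(im[165:265,110:235],None,fx=4,fy=4,interpolation=cv2.INTER_CUBIC)
A=cv2.resize(A,(300,348))
cv2.imwrite("pics/c1.png",np.hstack([np.pad(A,((0,52),(0,0),(0,0))),B]))
E
```

```text
blue [106.35714286 416.41428571] [-75.8 368.9] [95.3 22. ] -89.3 376.60702330147797
blue [378.24752475 315.30693069] [ 211.7 -399.9] [94.2 54.7] 0.1 452.4786182793613
blue [327.66666667 297.29885057] [ 260.9 -253.1] [95.4 55.7] -58.5 363.49473173623846
blue [324.80412371 225.73195876] [ 467.2 -243.6] [95.2 54.1] -81.5 526.8935376335527
yellow [390.66666667 257.64102564] [ 378.9 -431.1] [109.6  75. ] -18.6
purple [276.55769231 263.06730769] [ 357.8 -104.6] [109.6  69.4] 30.9
red [125.5 229. ] [445.3 280.2] [15.2 12.5] 2.0
white [488.3 174.1] [205.4 177.5] -88.1 (145, 185, 72, 63)
[[ 0.71058174 -0.09268343  0.        ]
 [ 0.69944913 -0.3294346   0.        ]]
```

View pics/c1.png

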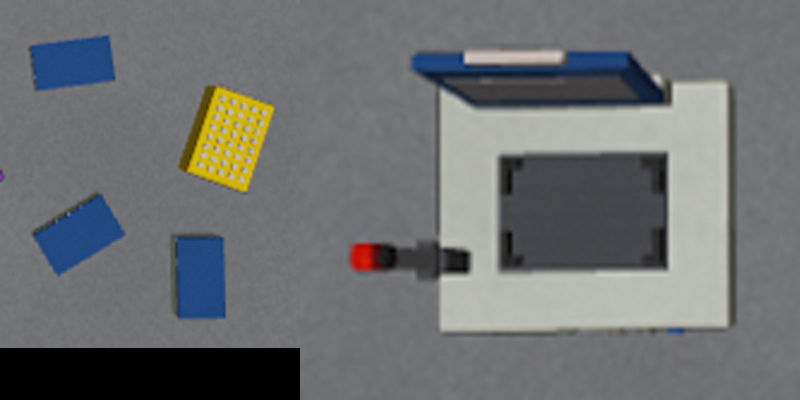

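Candidates for the block are the blue slabs at (325,226), 527 mm from the base, (328,297), 363 mm, and (378,315), 452 mm. I'm taking the farthest one, (325,226), and the crop shows it as a plain blue slab. The block is at (467,-244), with its long axis at azimuth 98.5°. I'll move the arm over to it now.

Request:
{"name": "step_arm", "arguments": {
  "commands": [
    [114,-218,5,0,0,-0.3],
    [114,-218,5,0,0,-0.3],
    [114,-218,5,0,0,-0.3],
    [114,-218,5,0,0,-0.3],
    [114,-218,5,0,0,-0.3]
  ],
  "gripper": -1
}}

```text
clock: 0.6
ee_pos: [0.2362, 0.3163, 0.216]
tool_rot: [[-0.866, 0.5, -0.0], [0.5, 0.866, -0.0], [-0.0, -0.0, -1.0]]
force: [-0.2, -0.4, -0.3]
finger_gap: 0.0852
gripper_force: 0.0
```

Request:
{"name": "step_arm", "arguments": {
  "commands": [
    [114,-218,5,0,0,-0.3],
    [114,-218,5,0,0,-0.3],
    [114,-218,5,0,0,-0.3],
    [114,-218,5,0,0,-0.3],
    [114,-218,5,0,0,-0.3]
  ]
}}

```text
clock: 1.1
ee_pos: [0.3504, 0.0982, 0.2213]
tool_rot: [[-0.679, 0.734, 0.0], [0.734, 0.679, 0.0], [-0.0, 0.0, -1.0]]
force: [0.5, 1.0, -0.9]
finger_gap: 0.0853
gripper_force: 0.0
```

Request:
{"name": "step_arm", "arguments": {
  "commands": [
    [60,-172,0,0,0,-0.3],
    [60,-172,0,0,0,-0.3],
    [60,-172,0,0,0,-0.3],
    [60,-172,0,0,0,-0.3],
    [60,-172,0,0,0,-0.3]
  ]
}}

```text
clock: 1.6
ee_pos: [0.411, -0.0751, 0.2205]
tool_rot: [[-0.428, 0.904, -0.001], [0.904, 0.428, -0.0], [0.0, -0.001, -1.0]]
force: [-0.4, 1.0, -0.1]
finger_gap: 0.085
gripper_force: 0.0
```

Request:
{"name": "step_arm", "arguments": {
  "commands": [
    [57,-130,0,0,0,-0.3],
    [57,-130,0,0,0,-0.3],
    [57,-130,0,0,0,-0.3],
    [57,-130,0,0,0,-0.3],
    [57,-130,0,0,0,-0.3]
  ]
}}

```text
clock: 2.1
ee_pos: [0.4668, -0.2016, 0.2204]
tool_rot: [[-0.146, 0.989, -0.002], [0.989, 0.146, 0.001], [0.002, -0.001, -1.0]]
force: [-0.2, -0.2, 0.0]
finger_gap: 0.0856
gripper_force: 0.0
```

```bash
cat >> h.py <<'E'
from scipy.spatial.transform import Rotation as Ro
def toolR(az,tilt,ca=1):
    """closing axis at azimuth az (deg, x-ish); tilt: turn about that axis from pointing down"""
    a=np.radians(az);y=np.array([np.cos(a),np.sin(a),0]);z=np.array([0,0,-1.])
    R0=np.c_[np.cross(y,z),y,z]
    return Ro.from_rotvec(y*np.radians(tilt)).as_matrix()@R0
def to(gp,R):
    """delta from the present pose putting grasp point gp (mm) with orientation R"""
    s=ctrl.get_state();p=np.array(s["ee_pos"])*1000
    t=np.array(gp)+19*R[:,2]
    w=Ro.from_matrix(R@np.array(s["tool_rot"]).T).as_rotvec()
    print("q",np.round(s["qpos"],0).tolist(),"tcp",p.round(1),"F",np.round(s["force"],1),"gap",s["finger_gap"],"t",round(s["clock"],2))
    print("  delta",(t-p).round(1),"turn",w.round(3),round(np.degrees(np.linalg.norm(w)),1))
E
python3 - <<'E'
from h import *
R=toolR(8.5,-45);u=R[:,2];print(u)
f=np.array([np.cos(np.radians(98.5)),np.sin(np.radians(98.5)),0])
g=np.array([467.2,-243.6,27])+5*f
to(g-100*u,R);to(g,R)
im=cv2.imread("pics/top0.png");hsv=cv2.cvtColor(im,cv2.COLOR_BGR2HSV)
d=cv2.inRange(hsv,(0,0,0),(180,255,95));d[:,:152]=0;d[:,212:]=0;d[:198]=0;d[240:]=0
for c in blobs(d,300): print("pad",*rect("top",c,.047),cv2.boundingRect(c),[np.median(c[:,0][:,k]) for k in(0,1)])
w=cv2.inRange(hsv,(0,0,150),(180,60,255))
# housing edges: front, left, right at deck height
fr=[(u,np.where(w[225:270,u])[0].max()+225+.5) for u in range(155,210,3)]
rt=[(np.where(w[v,150:240])[0].max()+150+.5,v) for v in range(195,243,3)]
lf=[(np.where(w[v,120:200])[0].min()+120-.5,v) for v in list(range(198,224,3))+[237,240]]
for n,e in(("front",fr),("right",rt),("left",lf)):
    P=plane("top",e,.045)*1000;print(n,np.median(P,0).round(1),np.degrees(np.polyfit(P[:,1],P[:,0],1)[0] if n=="front" else np.polyfit(P[:,0],P[:,1],1)[0]).round(2))
E
```

```text
[ 0.10451704 -0.69933982 -0.70710678]
q [-33.0, 11.0, -3.0, 77.0, 0.0, 49.0] tcp [ 466.8 -201.6  220.4] F [-0.2 -0.2  0. ] gap 0.08557461518590795 t 2.1
  delta [  -8.8   19.6 -136.1] turn [-0.778 -0.117  0.003] 45.1
q [-33.0, 11.0, -3.0, 77.0, 0.0, 49.0] tcp [ 466.8 -201.6  220.4] F [-0.2 -0.2  0. ] gap 0.08557461518590795 t 2.1
  delta [   1.6  -50.3 -206.8] turn [-0.778 -0.117  0.003] 45.1
pad [484.2 174. ] [118.1  82.9] -88.2 (160, 203, 42, 30) [np.float64(181.0), np.float64(217.0)]
front [400.7 167.9  45. ] -2.29
right [485.7  70.8  45. ] 1.33
left [495.4 278.6  45. ] 1.9
```

Request:
{"name": "step_arm", "arguments": {
  "commands": [
    [-9,20,-50,-0.75,-0.11,0],
    [-9,20,-80,-0.75,-0.11,0],
    [-9,20,-100,-0.75,-0.11,0],
    [-9,20,-120,-0.75,-0.11,0],
    [-9,20,-120,-0.75,-0.11,0]
  ]
}}

```text
clock: 2.6
ee_pos: [0.456, -0.1798, 0.1007]
tool_rot: [[-0.109, 0.989, 0.101], [0.724, 0.149, -0.674], [-0.681, -0.001, -0.732]]
force: [1.7, -1.3, -0.6]
finger_gap: 0.0852
gripper_force: 0.0
```

Run:
```python
from h import *
R=toolR(8.5,-45);u=R[:,2]
f=np.array([np.cos(np.radians(98.5)),np.sin(np.radians(98.5)),0])
g=np.array([467.2,-243.6,27])+5*f
to(g-60*u,R);to(g,R);snap("scene","s1")
```

```text
q [-7.0, 10.0, -37.0, 29.0, -41.0, 69.0] tcp [ 456.  -179.8  100.7] F [ 1.7 -1.3 -0.6] gap 0.085165415666128 t 2.6
  delta [  6.1 -30.2 -44.7] turn [-0.036 -0.006 -0.001] 2.1
q [-7.0, 10.0, -37.0, 29.0, -41.0, 69.0] tcp [ 456.  -179.8  100.7] F [ 1.7 -1.3 -0.6] gap 0.085165415666128 t 2.6
  delta [ 12.4 -72.2 -87.1] turn [-0.036 -0.006 -0.001] 2.1
```

View pics/s1.png

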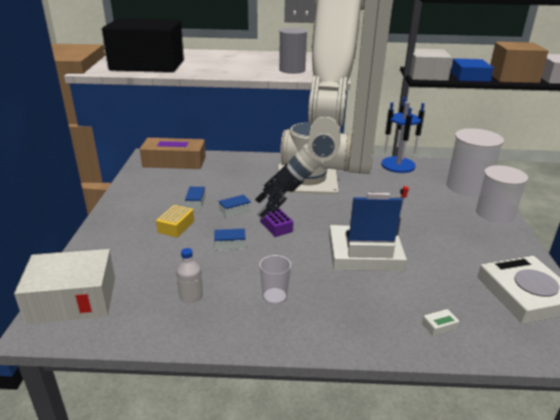

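The scene shows the open gripper tilted at about (270,200), with the block still at (230,236). I'll go in along the tool axis.

Request:
{"name": "step_arm", "arguments": {
  "commands": [
    [6,-30,-45,-0.036,-0.006,0],
    [9,-50,-65,-0.036,-0.006,0],
    [11,-62,-77,-0.036,-0.006,0],
    [12.4,-72,-87,-0.036,-0.006,0],
    [12.4,-72,-87,-0.036,-0.006,0]
  ]
}}

```text
clock: 3.15
ee_pos: [0.4699, -0.2535, 0.0134]
tool_rot: [[-0.105, 0.989, 0.102], [0.704, 0.146, -0.695], [-0.702, -0.001, -0.712]]
force: [-0.3, 0.2, 0.6]
finger_gap: 0.0856
gripper_force: 0.0
```

Request:
{"name": "step_arm", "arguments": {
  "commands": [
    [0,0,0,0,0,0],
    [0,0,0,0,0,0],
    [0,0,0,0,0,0],
    [0,0,0,0,0,0],
    [0,0,0,0,0,0]
  ],
  "gripper": 1
}}

```text
clock: 3.65
ee_pos: [0.4708, -0.2532, 0.0154]
tool_rot: [[-0.104, 0.989, 0.104], [0.702, 0.147, -0.697], [-0.705, 0.001, -0.71]]
force: [-2.0, 4.0, 7.1]
finger_gap: 0.0546
gripper_force: 63.3
```

Request:
{"name": "step_arm", "arguments": {
  "commands": [
    [0,0,0,0,0,0],
    [0,0,0,0,0,0],
    [0,0,0,0,0,0],
    [0,0,0,0,0,0]
  ]
}}

```text
clock: 4.05
ee_pos: [0.4708, -0.2532, 0.0154]
tool_rot: [[-0.104, 0.989, 0.104], [0.702, 0.147, -0.697], [-0.705, 0.001, -0.71]]
force: [-2.2, 4.0, 6.3]
finger_gap: 0.0542
gripper_force: 63.3
```

Request:
{"name": "step_arm", "arguments": {
  "commands": [
    [0,0,40,0,0,0],
    [0,0,80,0.1,0.015,0],
    [0,0,110,0.25,0.037,0],
    [0,0,110,0.39,0.058,0],
    [0,0,110,0.53,0.079,0]
  ]
}}

```text
clock: 4.55
ee_pos: [0.4712, -0.2526, 0.1277]
tool_rot: [[-0.142, 0.989, 0.039], [0.961, 0.148, -0.236], [-0.239, 0.004, -0.971]]
force: [0.2, 0.1, -5.1]
finger_gap: 0.0545
gripper_force: 66.0
```

Request:
{"name": "step_arm", "arguments": {
  "commands": [
    [0,6,0,0.14,0.021,0],
    [0,12,0,0.28,0.042,0],
    [0,18,0,0.42,0.062,0],
    [0,24,0,0.56,0.083,0],
    [0,24,0,0.7,0.104,0]
  ]
}}

```text
clock: 5.05
ee_pos: [0.4709, -0.229, 0.1258]
tool_rot: [[-0.132, 0.989, -0.066], [0.883, 0.147, 0.445], [0.45, 0.001, -0.893]]
force: [-0.5, 0.5, -4.2]
finger_gap: 0.054
gripper_force: 66.0
```

Request:
{"name": "step_arm", "arguments": {
  "commands": [
    [0,0,0,0.14,0.021,0],
    [0,0,0,0.28,0.042,0],
    [0,0,0,0.32,0.048,0],
    [0,0,0,0.32,0.048,0]
  ]
}}

```text
clock: 5.45
ee_pos: [0.4703, -0.2303, 0.1223]
tool_rot: [[-0.101, 0.989, -0.107], [0.697, 0.147, 0.702], [0.71, -0.004, -0.704]]
force: [-0.3, 0.0, -3.6]
finger_gap: 0.0544
gripper_force: 66.2
```

Run:
```python
from h import *
R=toolR(8.45,44.7);u=R[:,2]
f=np.array([np.cos(np.radians(98.5)),np.sin(np.radians(98.5)),0])
g=np.array([467.2,-243.6,51.3])-8.9*f
to(g,R);snap("scene","s2")
im=cv2.imread("pics/s2.png");cv2.imwrite("pics/s2c.png",cv2.resize(im[120:290,140:360],None,fx=3,fy=3))
```

```text
q [-49.0, 39.0, 12.0, 103.0, 22.0, 24.0] tcp [ 470.3 -230.3  122.3] F [-0.3  0.  -3.6] gap 0.05444995170965214 t 5.45
  delta [ -3.8  -8.9 -84.5] turn [-0.009 -0.005  0.   ] 0.6
```

View pics/s2c.png

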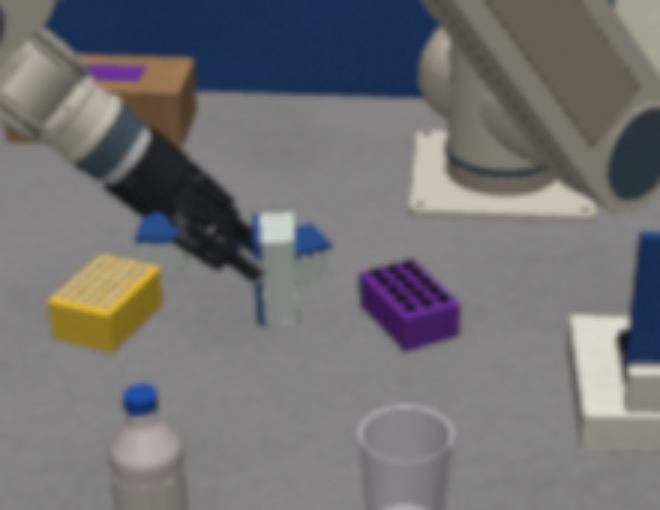

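The block at crop (275,265) is held upright, with its blue face toward the gripper. I'll lower it.

Request:
{"name": "step_arm", "arguments": {
  "commands": [
    [-2,-5,-35,-0.005,-0.003,0],
    [-4,-9,-60,-0.009,-0.005,0],
    [-4,-9,-76,-0.009,-0.005,0],
    [-4,-9,-80,-0.009,-0.005,0],
    [-4,-9,-80,-0.009,-0.005,0]
  ]
}}

```text
clock: 6.0
ee_pos: [0.4667, -0.2381, 0.0452]
tool_rot: [[-0.108, 0.989, -0.102], [0.706, 0.149, 0.692], [0.7, 0.003, -0.714]]
force: [0.6, 0.0, -3.1]
finger_gap: 0.0546
gripper_force: 66.1
```

Request:
{"name": "step_arm", "arguments": {
  "commands": [
    [0,0,-1.5,0,0,0],
    [0,0,-3,0,0,0],
    [0,0,-3,0,0,0]
  ]
}}

```text
clock: 6.3
ee_pos: [0.4667, -0.2388, 0.0417]
tool_rot: [[-0.107, 0.989, -0.101], [0.706, 0.148, 0.693], [0.7, 0.003, -0.714]]
force: [-0.4, -0.2, -2.8]
finger_gap: 0.0545
gripper_force: 66.1
```

Run:
```python
from h import *
R=toolR(8.45,44.7);u=R[:,2]
f=np.array([np.cos(np.radians(98.5)),np.sin(np.radians(98.5)),0])
g=np.array([467.2,-243.6,51.3])-8.9*f
to(g,R)
```

```text
q [-50.0, 43.0, 7.0, 94.0, 22.0, 24.0] tcp [ 466.7 -238.8   41.7] F [-0.4 -0.2 -2.8] gap 0.05446378022237686 t 6.3
  delta [-0.1 -0.4 -3.9] turn [ 0.004  0.003 -0.001] 0.3
```

Request:
{"name": "step_arm", "arguments": {
  "commands": [
    [0,0,-1,0,0,0],
    [0,0,-2,0,0,0],
    [0,0,-2,0,0,0]
  ]
}}

```text
clock: 6.6
ee_pos: [0.4666, -0.2391, 0.0402]
tool_rot: [[-0.107, 0.989, -0.101], [0.706, 0.147, 0.693], [0.701, 0.003, -0.714]]
force: [-1.3, -4.0, 7.0]
finger_gap: 0.0541
gripper_force: 67.2
```

Request:
{"name": "step_arm", "arguments": {
  "commands": [
    [0,0,-1,0,0,0],
    [0,0,-2,0,0,0],
    [0,0,-2,0,0,0]
  ]
}}

```text
clock: 6.9
ee_pos: [0.4666, -0.2395, 0.0399]
tool_rot: [[-0.107, 0.989, -0.099], [0.706, 0.146, 0.693], [0.7, 0.004, -0.714]]
force: [-2.7, -7.6, 22.0]
finger_gap: 0.0544
gripper_force: 68.7
```

Request:
{"name": "step_arm", "arguments": {
  "commands": [
    [0,0,2,0,0,0],
    [0,0,2,0,0,0],
    [0,0,2,0,0,0]
  ]
}}

```text
clock: 7.2
ee_pos: [0.4666, -0.2392, 0.0402]
tool_rot: [[-0.107, 0.989, -0.101], [0.706, 0.147, 0.693], [0.7, 0.003, -0.714]]
force: [-1.1, -5.6, 10.2]
finger_gap: 0.0545
gripper_force: 67.7
```

Request:
{"name": "step_arm", "arguments": {
  "commands": [
    [0,0,0,0,0,0],
    [0,0,0,0,0,0],
    [0,0,0,0,0,0],
    [0,0,0,0,0,0],
    [0,0,0,0,0,0]
  ],
  "gripper": -1
}}

```text
clock: 7.7
ee_pos: [0.4665, -0.2386, 0.0391]
tool_rot: [[-0.107, 0.989, -0.102], [0.705, 0.148, 0.694], [0.701, 0.002, -0.713]]
force: [1.1, -0.0, 0.5]
finger_gap: 0.0855
gripper_force: 0.0
```

Request:
{"name": "step_arm", "arguments": {
  "commands": [
    [2,-14,14,0,0,0],
    [4,-31,32,0,0,0],
    [8,-59,60,0,0,0],
    [10,-76,100,0,0,0],
    [10,-76,150,0,0,0]
  ]
}}

```text
clock: 8.2
ee_pos: [0.4699, -0.3052, 0.1661]
tool_rot: [[-0.11, 0.991, -0.08], [0.725, 0.135, 0.675], [0.68, 0.016, -0.733]]
force: [0.3, 0.2, 0.2]
finger_gap: 0.0853
gripper_force: 0.0
```

Request:
{"name": "step_arm", "arguments": {
  "commands": [
    [0,0,40,-0.14,-0.021,0],
    [0,0,40,-0.28,-0.042,0],
    [0,0,40,-0.42,-0.062,0],
    [0,0,40,-0.56,-0.083,0],
    [0,0,40,-0.7,-0.104,0]
  ]
}}

```text
clock: 8.7
ee_pos: [0.4684, -0.301, 0.2094]
tool_rot: [[-0.148, 0.989, 0.013], [0.988, 0.147, 0.04], [0.038, 0.019, -0.999]]
force: [0.7, 0.7, -1.3]
finger_gap: 0.0854
gripper_force: 0.0
```

Run:
```python
from h import *
R=toolR(8.45,-45);u=R[:,2]
im=snap("top");snap("scene")
hsv=cv2.cvtColor(im,cv2.COLOR_BGR2HSV)
cv2.imwrite("pics/t3.png",np.hstack([cv2.resize(im[195:275,260:400],None,fx=2.8,fy=2.8),cv2.resize(snap("scene")[180:260,170:310],None,fx=2.8,fy=2.8)]))
to([467,-240,200],R)
```

```text
q [-43.0, 16.0, 3.0, 78.0, 2.0, 39.0] tcp [ 467.9 -298.5  209.9] F [ 0.8 -0.4 -0.4] gap 0.0855351858423504 t 8.85
  delta [  1.1  45.2 -23.4] turn [-0.822 -0.106 -0.011] 47.5
```

View pics/t3.png

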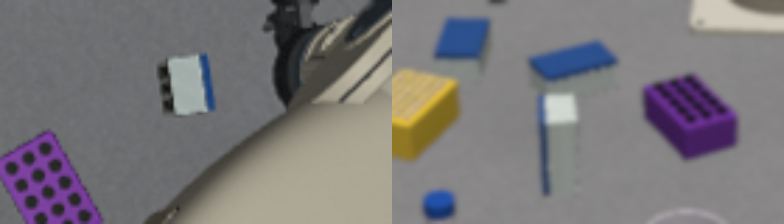

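The block stands on its end: top crop (188,83) with the blue face on the right (-y) and the wells on the left (+y). I'll measure its top face.

Run:
```python
from h import *
im=snap("top");hsv=cv2.cvtColor(im,cv2.COLOR_BGR2HSV)
m=cv2.inRange(hsv,(0,0,145),(180,70,255))|cv2.inRange(hsv,(95,100,50),(130,255,255))
m[:,:310]=0;m[:,345:]=0;m[:205]=0;m[245:]=0
m=cv2.morphologyEx(m,cv2.MORPH_CLOSE,np.ones((3,3)))
for c in blobs(m,50):
    r=rect("top",c,.096);print(r,cv2.boundingRect(c))
    a=r[2]; a=a if abs(a)<45 else a+90*(-np.sign(a)); 
    fa=np.radians(a+90) if r[1][0]>50 else np.radians(a)
    if abs(a)>45: pass
    az=r[2];print("closing az",az)
    f=np.array([-np.sin(np.radians(az)),np.cos(np.radians(az)),0])
    R=toolR(az,-45);u=R[:,2]
    g=np.r_[r[0],51]+7*f
    print("f",f,"u",u);to(g-100*u,R);to(g,R)
```

```text
(array([ 467.9, -244.7]), array([55.2, 39.7]), 9.2) (320, 214, 17, 22)
closing az 9.2
f [-0.15988119  0.98713627  0.        ] u [ 0.11305307 -0.69801075 -0.70710678]
q [-43.0, 16.0, 3.0, 78.0, 2.0, 39.0] tcp [ 468.1 -299.6  209.2] F [ 0.9 -0.3  0.4] gap 0.08499554473597963 t 8.9
  delta [ -10.5  118.3 -100.9] turn [-0.824 -0.112  0.003] 47.6
q [-43.0, 16.0, 3.0, 78.0, 2.0, 39.0] tcp [ 468.1 -299.6  209.2] F [ 0.9 -0.3  0.4] gap 0.08499554473597963 t 8.9
  delta [   0.8   48.5 -171.6] turn [-0.824 -0.112  0.003] 47.6
```

Request:
{"name": "step_arm", "arguments": {
  "commands": [
    [-2,25,0,-0.14,-0.018,0],
    [-4,50,0,-0.28,-0.037,0],
    [-6,75,0,-0.42,-0.056,0],
    [-9,100,0,-0.56,-0.074,0],
    [-10,118,0,-0.7,-0.093,0]
  ]
}}

```text
clock: 9.4
ee_pos: [0.4584, -0.1823, 0.2087]
tool_rot: [[-0.12, 0.988, 0.098], [0.778, 0.154, -0.61], [-0.617, 0.003, -0.787]]
force: [0.1, -0.3, -0.1]
finger_gap: 0.0855
gripper_force: 0.0
```

Request:
{"name": "step_arm", "arguments": {
  "commands": [
    [0,0,-20,-0.124,-0.019,0],
    [0,0,-50,-0.124,-0.019,0],
    [0,0,-80,-0.124,-0.019,0],
    [0,0,-90,-0.124,-0.019,0]
  ]
}}

```text
clock: 9.8
ee_pos: [0.4574, -0.1827, 0.1146]
tool_rot: [[-0.113, 0.988, 0.106], [0.699, 0.155, -0.698], [-0.706, -0.005, -0.709]]
force: [-0.0, -0.8, 0.2]
finger_gap: 0.0857
gripper_force: 0.0
```

Run:
```python
from h import *
az=9.2
f=np.array([-np.sin(np.radians(az)),np.cos(np.radians(az)),0])
R=toolR(az,-45);u=R[:,2]
g=np.r_[467.9,-244.7,51]+7*f
to(g-50*u,R);to(g,R)
```

```text
q [-6.0, 9.0, -37.0, 29.0, -43.0, 69.0] tcp [ 457.4 -182.7  114.6] F [-0.  -0.8  0.2] gap 0.08568731957668961 t 9.8
  delta [  5.9 -33.4 -41.7] turn [-0.001 -0.005  0.005] 0.4
q [-6.0, 9.0, -37.0, 29.0, -43.0, 69.0] tcp [ 457.4 -182.7  114.6] F [-0.  -0.8  0.2] gap 0.08568731957668961 t 9.8
  delta [ 11.6 -68.3 -77. ] turn [-0.001 -0.005  0.005] 0.4
```

Request:
{"name": "step_arm", "arguments": {
  "commands": [
    [4,-23,-30,0,-0.005,0.005],
    [7,-44,-53,0,-0.005,0.005],
    [10,-58,-67,0,-0.005,0.005],
    [11.6,-68,-77,0,-0.005,0.005],
    [11.6,-68,-77,0,-0.005,0.005]
  ]
}}

```text
clock: 10.3
ee_pos: [0.4696, -0.2525, 0.0398]
tool_rot: [[-0.108, 0.988, 0.114], [0.699, 0.157, -0.698], [-0.707, 0.004, -0.707]]
force: [0.3, -1.0, -0.2]
finger_gap: 0.0856
gripper_force: 0.0
```

Request:
{"name": "step_arm", "arguments": {
  "commands": [
    [0,0,0,0,0,0],
    [0,0,0,0,0,0],
    [0,0,0,0,0,0],
    [0,0,0,0,0,0],
    [0,0,0,0,0,0]
  ],
  "gripper": 1
}}

```text
clock: 10.8
ee_pos: [0.4704, -0.2506, 0.0423]
tool_rot: [[-0.108, 0.987, 0.119], [0.697, 0.161, -0.699], [-0.709, 0.008, -0.705]]
force: [-0.9, 2.3, 7.2]
finger_gap: 0.0543
gripper_force: 65.1
```

Request:
{"name": "step_arm", "arguments": {
  "commands": [
    [0,0,0,0,0,0],
    [0,0,0,0,0,0],
    [0,0,0,0,0,0]
  ]
}}

```text
clock: 11.1
ee_pos: [0.4704, -0.2506, 0.0423]
tool_rot: [[-0.108, 0.987, 0.119], [0.697, 0.161, -0.699], [-0.709, 0.008, -0.705]]
force: [-0.8, 3.5, 6.8]
finger_gap: 0.0543
gripper_force: 65.1
```

Run:
```python
from h import *
s=ctrl.get_state();R=np.array(s["tool_rot"]);p=np.array(s["ee_pos"])*1000-19*R[:,2]
az=9.2;f=np.array([-np.sin(np.radians(az)),np.cos(np.radians(az)),0])
d=p-[467.9,-244.7,48];print("gp rel: wells",d@f,"F(up)",d[2],"across",d@[f[1],-f[0],0],R.round(3).tolist())
```

```text
gp rel: wells 7.243368029328828 F(up) 7.650717254740535 across 1.3728530802397731 [[-0.108, 0.987, 0.119], [0.697, 0.161, -0.699], [-0.709, 0.008, -0.705]]
```

Request:
{"name": "step_arm", "arguments": {
  "commands": [
    [0,0,40,0,0,0],
    [0,0,85,0,0,0],
    [0,0,130,0.14,0.023,0],
    [0,0,160,0.28,0.046,0],
    [0,0,170,0.42,0.068,0]
  ]
}}

```text
clock: 11.6
ee_pos: [0.4704, -0.2492, 0.2159]
tool_rot: [[-0.144, 0.987, 0.07], [0.916, 0.16, -0.367], [-0.374, 0.012, -0.928]]
force: [1.4, -1.1, -4.6]
finger_gap: 0.0543
gripper_force: 66.1
```

Request:
{"name": "step_arm", "arguments": {
  "commands": [
    [0,10,0,0.14,0.023,0],
    [0,20,0,0.28,0.046,0],
    [0,30,0,0.42,0.068,0],
    [0,40,0,0.56,0.091,0],
    [0,50,0,0.7,0.114,0]
  ]
}}

```text
clock: 12.1
ee_pos: [0.47, -0.2002, 0.2121]
tool_rot: [[-0.147, 0.988, -0.046], [0.935, 0.154, 0.319], [0.322, 0.004, -0.947]]
force: [1.0, -0.3, -4.3]
finger_gap: 0.0544
gripper_force: 66.1
```

```bash
cat >> h.py <<'E'
def final(seat,yaw,h,dy=0):
    """go to: block above the seat by h mm, shifted dy along heater y"""
    a=np.radians(yaw);hx=np.array([np.cos(a),np.sin(a),0]);hy=np.array([-np.sin(a),np.cos(a),0]);z=np.array([0,0,1.])
    az=np.radians(9.2);f=np.array([-np.sin(az),np.cos(az),0])
    R0=np.array([[-0.108,0.987,0.119],[0.697,0.161,-0.699],[-0.709,0.008,-0.705]])
    B0=np.c_[z,f,np.cross(z,f)];B1=np.c_[-hy,z,-hx]
    u_,_,v_=np.linalg.svd(B1@B0.T@R0);R=u_@v_
    g=np.r_[seat,65]+7.2*z-7.65*hy+1.4*hx+h*z+dy*hy
    to(g,R)
E
python3 - <<'E'
from h import *
for h,dy in((120,-250),(60,0)): final([485,174],1.8,h,dy)
E
```

```text
q [-40.0, 20.0, 5.0, 90.0, 12.0, 39.0] tcp [ 470.  -200.2  212.1] F [ 1.  -0.3 -4.3] gap 0.05439420350759313 t 12.1
  delta [ 24.2 130.1 -33.4] turn [ 0.453  0.043 -0.127] 27.1
q [-40.0, 20.0, 5.0, 90.0, 12.0, 39.0] tcp [ 470.  -200.2  212.1] F [ 1.  -0.3 -4.3] gap 0.05439420350759313 t 12.1
  delta [ 16.3 380.  -93.4] turn [ 0.453  0.043 -0.127] 27.1
```

Request:
{"name": "step_arm", "arguments": {
  "commands": [
    [5,26,-5,0.09,0.009,-0.025],
    [10,52,-10,0.18,0.018,-0.05],
    [15,78,-15,0.27,0.027,-0.075],
    [20,104,-20,0.36,0.036,-0.1],
    [24,130,-20,0.453,0.043,-0.127]
  ]
}}

```text
clock: 12.6
ee_pos: [0.494, -0.0696, 0.1907]
tool_rot: [[-0.017, 1.0, -0.018], [0.71, 0.024, 0.704], [0.704, -0.001, -0.71]]
force: [0.8, -0.2, -3.5]
finger_gap: 0.0548
gripper_force: 66.2
```

Request:
{"name": "step_arm", "arguments": {
  "commands": [
    [-2,45,-10,0,0,0],
    [-3,90,-20,0,0,0],
    [-5,135,-30,0,0,0],
    [-7,180,-35,0,0,0],
    [-8,220,-35,0,0,0]
  ]
}}

```text
clock: 13.1
ee_pos: [0.4846, 0.1516, 0.1555]
tool_rot: [[-0.017, 1.0, -0.019], [0.712, 0.026, 0.702], [0.702, -0.002, -0.712]]
force: [0.4, 0.6, -3.3]
finger_gap: 0.0543
gripper_force: 66.0
```

Run:
```python
from h import *
final([485,174],1.8,30,0);final([485,174],1.8,0,0)
im=snap("top");s=snap("scene")
cv2.imwrite("pics/t4.png",np.hstack([cv2.resize(im[165:265,120:240],(480,400),interpolation=2),cv2.resize(s[180:280,300:380],(320,400),interpolation=2)]))
```

```text
q [-18.0, 18.0, -18.0, 73.0, 41.0, 64.0] tcp [484.6 151.6 155.5] F [ 0.4  0.6 -3.3] gap 0.05430270969143989 t 13.1
  delta [  1.7  28.2 -66.7] turn [ 0.004 -0.002 -0.002] 0.3
q [-18.0, 18.0, -18.0, 73.0, 41.0, 64.0] tcp [484.6 151.6 155.5] F [ 0.4  0.6 -3.3] gap 0.05430270969143989 t 13.1
  delta [  1.7  28.2 -96.7] turn [ 0.004 -0.002 -0.002] 0.3
```

View pics/t4.png

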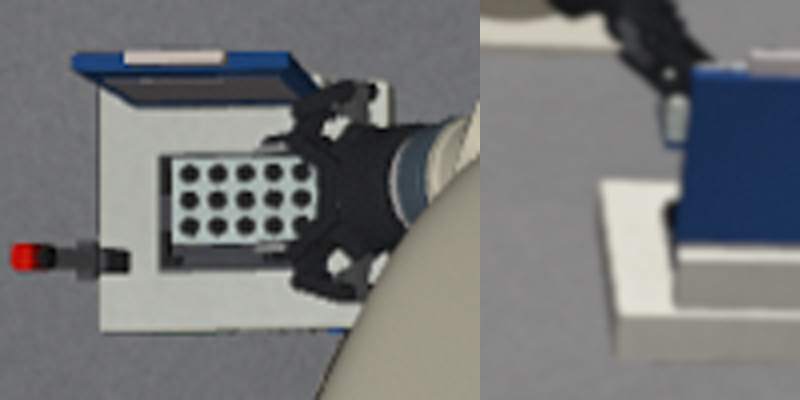

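Wells face up and the block hovers level over the seat (grid centre at crop (246,199)). I'll check the offset with the well grid against the pad in the same view.

Run:
```python
from h import *
im=snap("top")
big=cv2.resize(im[165:265,120:240],(960,800),interpolation=cv2.INTER_CUBIC);g=cv2.cvtColor(big,cv2.COLOR_BGR2GRAY)
m=(g<110).astype(np.uint8);P=[]
for c in blobs(m,300):
    (x,y),r=cv2.minEnclosingCircle(c)
    if 10<r<30 and 340<x<640 and 300<y<500:P.append((x,y))
P=np.array(P)/1.;print(len(P));Q=(P+.5)/8-.5+[120,165]
W=plane("top",Q,.1817)*1000;print(W[:,:2].round(0).tolist())
if len(P)==15: print("centre",W.mean(0))
print(plane("top",[[181.0,214.4]],.1817)*1000)
```

```text
0Traceback (most recent call last):
  File "<stdin>", line 8, in <module>
ValueError: operands could not be broadcast together with shapes (0,) (2,)
```

Run:
```python
from h import *
print(plane("top",[[181.0,214.4]],.1817)*1000)
big=cv2.imread("pics/t4.png")[:,:480];g=cv2.cvtColor(big,cv2.COLOR_BGR2GRAY)
cs=cv2.findContours((g<110).astype(np.uint8),cv2.RETR_LIST,cv2.CHAIN_APPROX_NONE)[0]
P=np.array([cv2.minEnclosingCircle(c)[0] for c in cs if 60<cv2.contourArea(c)<500 and 175<c[:,0,0].mean()<292 and 160<c[:,0,1].mean()<240])
W=plane("top",(P+.5)/4-.5+[120,165],.1817)*1000;print(W[:,:2].round(1).tolist(),W.mean(0))
```

```text
[[485.41207688 145.59933947 181.7       ]]
[[468.2, 163.1], [467.2, 180.8], [469.1, 127.2], [468.7, 145.2], [484.3, 181.9], [484.8, 163.8], [486.1, 127.6], [485.2, 145.8], [503.2, 128.6], [502.3, 146.2], [501.7, 164.1], [501.2, 182.0]] [485.16300724 154.67672586 181.7       ]
```

Request:
{"name": "step_arm", "arguments": {
  "commands": [
    [1,15,-15,0.002,-0.001,0],
    [1,28,-40,0.004,-0.002,0],
    [1,28,-65,0.004,-0.002,0],
    [1,28,-78,0.004,-0.002,0],
    [1,28,-78,0.004,-0.002,0]
  ]
}}

```text
clock: 13.75
ee_pos: [0.4862, 0.1767, 0.0766]
tool_rot: [[-0.017, 1.0, -0.018], [0.709, 0.025, 0.704], [0.705, -0.001, -0.71]]
force: [0.7, -0.3, -3.4]
finger_gap: 0.0544
gripper_force: 66.1
```

Run:
```python
from h import *
final([484.5,174],1.8,0,0)
big=cv2.resize(snap("top")[165:265,120:240],(480,400),interpolation=2);cv2.imwrite("pics/t5.png",big);g=cv2.cvtColor(big,cv2.COLOR_BGR2GRAY)
cs=cv2.findContours((g<110).astype(np.uint8),cv2.RETR_LIST,cv2.CHAIN_APPROX_NONE)[0]
P=np.array([cv2.minEnclosingCircle(c)[0] for c in cs if 40<cv2.contourArea(c)<500 and 150<c[:,0,0].mean()<320 and 150<c[:,0,1].mean()<260])
W=plane("top",(P+.5)/4-.5+[120,165],.103)*1000;print(W[:,:2].round(1).tolist())
```

```text
q [-15.0, 22.0, -25.0, 59.0, 43.0, 67.0] tcp [486.2 176.7  76.6] F [ 0.7 -0.3 -3.4] gap 0.05439467466066841 t 13.75
  delta [ -0.4   3.1 -17.9] turn [ 0.001 -0.002 -0.001] 0.1
[[470.0, 170.3], [469.6, 188.4], [468.9, 206.4], [470.5, 152.4], [486.3, 188.7], [486.0, 206.5], [487.1, 171.0], [488.2, 134.9], [487.5, 152.7], [503.3, 189.4], [502.7, 207.0], [504.9, 153.4], [503.9, 171.2]]
```

View pics/t5.png

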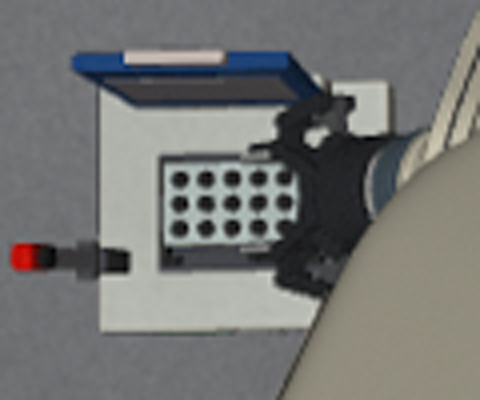

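The block sits just above the guides, with its grid centre at crop (231,203). I'll shift about -1.5 mm in x and +3 mm in y, then lower.

Request:
{"name": "step_arm", "arguments": {
  "commands": [
    [-1.5,3,0,0,0,0],
    [-1.5,3,-6,0,0,0],
    [-1.5,3,-10,0,0,0],
    [-1.5,3,-13,0,0,0],
    [-1.5,3,-13,0,0,0]
  ]
}}

```text
clock: 14.3
ee_pos: [0.4852, 0.1803, 0.065]
tool_rot: [[-0.019, 1.0, -0.016], [0.709, 0.025, 0.704], [0.705, 0.002, -0.71]]
force: [-0.8, -0.3, -3.3]
finger_gap: 0.0547
gripper_force: 66.2
```

Request:
{"name": "step_arm", "arguments": {
  "commands": [
    [0,0,-1,0,0,0],
    [0,0,-2,0,0,0],
    [0,0,-3,0,0,0],
    [0,0,-3,0,0,0]
  ]
}}

```text
clock: 14.7
ee_pos: [0.4853, 0.1803, 0.0622]
tool_rot: [[-0.02, 1.0, -0.016], [0.709, 0.025, 0.704], [0.705, 0.002, -0.71]]
force: [0.9, -0.4, -3.9]
finger_gap: 0.0546
gripper_force: 66.2
```

Run:
```python
from h import *
final([484.5,174],1.8,0,0)
```

```text
q [-15.0, 23.0, -26.0, 56.0, 43.0, 68.0] tcp [485.3 180.3  62.2] F [ 0.9 -0.4 -3.9] gap 0.05458492809931971 t 14.7
  delta [ 0.5 -0.5 -3.5] turn [ 0.001  0.002 -0.001] 0.1
```

Request:
{"name": "step_arm", "arguments": {
  "commands": [
    [0,0,-1,0,0,0],
    [0,0,-2.5,0,0,0],
    [0,0,-2.5,0,0,0]
  ]
}}

```text
clock: 15.0
ee_pos: [0.4854, 0.1804, 0.06]
tool_rot: [[-0.02, 1.0, -0.016], [0.709, 0.025, 0.705], [0.705, 0.003, -0.709]]
force: [-0.3, -0.1, 0.5]
finger_gap: 0.0544
gripper_force: 66.4
```

Request:
{"name": "step_arm", "arguments": {
  "commands": [
    [0,0,-1,0,0,0],
    [0,0,-1.5,0,0,0],
    [0,0,-1.5,0,0,0]
  ]
}}

```text
clock: 15.3
ee_pos: [0.4856, 0.1806, 0.0599]
tool_rot: [[-0.02, 1.0, -0.014], [0.708, 0.024, 0.706], [0.706, 0.004, -0.708]]
force: [-6.9, -5.5, 16.6]
finger_gap: 0.0543
gripper_force: 68.4
```

Request:
{"name": "step_arm", "arguments": {
  "commands": [
    [0,0,0.7,0,0,0],
    [0,0,0.7,0,0,0]
  ]
}}

```text
clock: 15.5
ee_pos: [0.4855, 0.1805, 0.0599]
tool_rot: [[-0.02, 1.0, -0.015], [0.708, 0.025, 0.705], [0.705, 0.004, -0.709]]
force: [-4.3, -3.3, 9.6]
finger_gap: 0.0543
gripper_force: 67.6
```

Request:
{"name": "step_arm", "arguments": {
  "commands": [
    [0,0,0,0,0,0],
    [0,0,0,0,0,0],
    [0,0,0,0,0,0],
    [0,0,0,0,0,0],
    [0,0,0,0,0,0]
  ],
  "gripper": -0.6
}}

```text
clock: 16.0
ee_pos: [0.4853, 0.1804, 0.0589]
tool_rot: [[-0.02, 1.0, -0.016], [0.709, 0.025, 0.705], [0.705, 0.002, -0.71]]
force: [-0.0, -0.1, -0.8]
finger_gap: 0.0683
gripper_force: 0.0
```

Request:
{"name": "step_arm", "arguments": {
  "commands": [
    [0,-7,7,0,0,0],
    [1,-21,21,0,0,0],
    [1,-42,42,0,0,0],
    [2,-70,70,0,0,0],
    [2,-105,105,0,0,0]
  ]
}}

```text
clock: 16.5
ee_pos: [0.4865, 0.0752, 0.1646]
tool_rot: [[-0.02, 1.0, -0.018], [0.709, 0.027, 0.705], [0.705, 0.001, -0.709]]
force: [0.8, -0.7, -0.0]
finger_gap: 0.0679
gripper_force: 0.0
```

Request:
{"name": "step_arm", "arguments": {
  "commands": [
    [0,-35,35,0,0,0],
    [-20,-70,60,0,0,0],
    [-40,-105,80,0,0,0],
    [-60,-140,80,0,0,0],
    [-60,-140,80,0,0,0]
  ]
}}

```text
clock: 17.0
ee_pos: [0.4265, -0.0683, 0.2439]
tool_rot: [[-0.017, 1.0, -0.013], [0.71, 0.021, 0.704], [0.704, 0.003, -0.71]]
force: [1.2, -0.4, -0.2]
finger_gap: 0.0685
gripper_force: 0.0
```

Run:
```python
from h import *
to([485,174,200],toolR(1.8,0))
im=snap("top");s=snap("scene")
cv2.imwrite("pics/t6.png",np.hstack([cv2.resize(im[165:265,110:230],(480,400),interpolation=2),cv2.resize(s[160:280,300:420],(320,400),interpolation=2)]))
```

```text
q [-43.0, 19.0, -4.0, 102.0, 30.0, 36.0] tcp [426.5 -68.3 243.9] F [ 1.2 -0.4 -0.2] gap 0.06845546924034308 t 17.0
  delta [ 58.5 242.3 -62.9] turn [-0.781 -0.018  0.009] 44.7
```

View pics/t6.png

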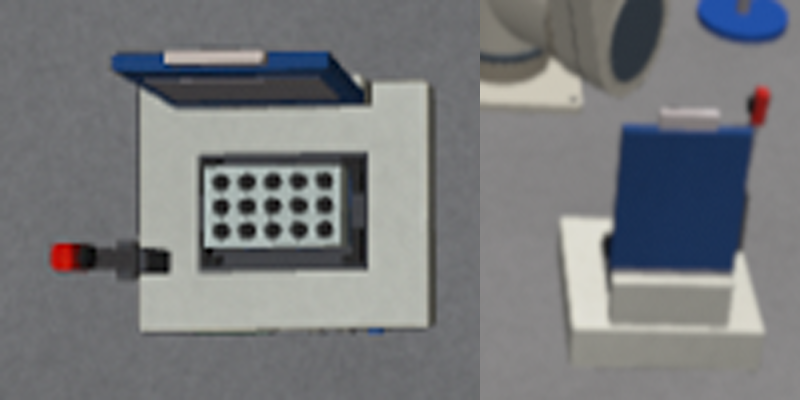

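The block is seated between the guides, wells up (block at crop (273,206), pad at (283,211), which fits the parallax). Next I'll triangulate the lid lip and clamp tip and check the seated block.

Run:
```python
from h import *
def tri(a,b):
    P=[]
    for n in("top","scene"):
        K,r,t=cal(n);P.append(K@np.c_[cv2.Rodrigues(r)[0],t])
    X=cv2.triangulatePoints(P[0],P[1],np.array(a,float),np.array(b,float));return (X[:3]/X[3]).ravel()*1000
for n,a,b in(("lip",(163.5,179.25),(378.7,205)),("red",(125.5,229.25),(405.4,199.4))):
    X=tri(a,b);d=X[:2]-[485,174];c=np.radians(1.8)
    print(n,X.round(0),"heater",(d[0]*np.cos(c)+d[1]*np.sin(c)).round(0),(-d[0]*np.sin(c)+d[1]*np.cos(c)).round(0))
im=cv2.imread("pics/t6.png")[:,:480]
m=cv2.inRange(cv2.cvtColor(im,cv2.COLOR_BGR2GRAY),120,255);m[:158]=0;m[258:]=0;m[:,:202]=0;m[:,:][:,360:]=0
for c in blobs(m,2000):
    h=c.astype(float);h=(h+.5)/4-.5+[110,165];print(rect("top",h,.085))
```

```text
lip [570. 183. 218.] heater 86.0 6.0
red [445. 286. 169.] heater -37.0 113.0
(array([485.5, 174.5]), array([95.4, 56.7]), -89.1)
```

Request:
{"name": "step_arm", "arguments": {
  "commands": [
    [20,0,10,-0.14,0,0],
    [50,0,30,-0.28,0,0],
    [90,0,50,-0.42,0,0],
    [130,0,70,-0.56,0,0],
    [160,0,70,-0.7,-0.016,0]
  ],
  "gripper": 1
}}

```text
clock: 17.6
ee_pos: [0.5904, -0.0628, 0.3173]
tool_rot: [[-0.028, 1.0, 0.005], [0.997, 0.027, 0.076], [0.075, 0.007, -0.997]]
force: [-1.2, -0.7, -1.8]
finger_gap: 0.0001
gripper_force: 0.0
```

Run:
```python
from h import *
P=[]
for n in("top","scene"):
    K,r,t=cal(n);P.append(K@np.c_[cv2.Rodrigues(r)[0],t])
for n,a,b in(("lip",(163.5,179.25),(378.7,196)),("red",(125.5,229.25),(405.4,191.5))):
    X=cv2.triangulatePoints(P[0],P[1],np.array(a,float),np.array(b,float));X=(X[:3]/X[3]).ravel()*1000
    d=X[:2]-[485,174];c=np.radians(1.8)
    print(n,X.round(0),"heater",(d[0]*np.cos(c)+d[1]*np.sin(c)).round(0),(-d[0]*np.sin(c)+d[1]*np.cos(c)).round(0))
to([640,174,320],toolR(1.8,0))
```

```text
lip [567. 179. 243.] heater 82.0 2.0
red [445. 280. 195.] heater -37.0 107.0
q [-16.0, 20.0, 23.0, 95.0, 4.0, 72.0] tcp [590.4 -62.8 317.3] F [-1.2 -0.7 -1.8] gap 0.000109879942224666 t 17.6
  delta [ 49.6 236.8 -16.3] turn [-0.076  0.005  0.004] 4.3
```

Request:
{"name": "step_arm", "arguments": {
  "commands": [
    [40,30,0,-0.076,0,0],
    [50,75,0,-0.076,0,0],
    [50,120,0,-0.076,0,0],
    [50,165,0,-0.076,0,0],
    [50,210,0,-0.076,0,0]
  ]
}}

```text
clock: 18.1
ee_pos: [0.6366, 0.1493, 0.3135]
tool_rot: [[-0.028, 1.0, -0.002], [1.0, 0.028, 0.006], [0.007, -0.002, -1.0]]
force: [0.3, -0.1, 0.8]
finger_gap: -0.0001
gripper_force: 0.0
```

Request:
{"name": "step_arm", "arguments": {
  "commands": [
    [0,30,-20,0,0,0],
    [0,30,-50,0,0,0],
    [0,30,-80,0,0,0],
    [0,30,-95,0,0,0],
    [0,30,-95,0,0,0]
  ]
}}

```text
clock: 18.6
ee_pos: [0.6356, 0.1771, 0.2163]
tool_rot: [[-0.028, 1.0, -0.006], [1.0, 0.028, 0.006], [0.006, -0.006, -1.0]]
force: [-0.4, 0.5, 0.5]
finger_gap: 0.0002
gripper_force: 0.0
```

Run:
```python
from h import *
to([590,174,224],toolR(1.8,0))
s=snap("scene");cv2.imwrite("pics/s7.png",cv2.resize(s[60:300,260:480],(660,600)))
```

```text
q [8.0, 26.0, 19.0, 83.0, 0.0, 96.0] tcp [635.6 177.1 216.3] F [-0.4  0.5  0.5] gap 0.00017341880094753052 t 18.6
  delta [-45.6  -3.1 -11.3] turn [-0.006 -0.006  0.003] 0.5
```

View pics/s7.png

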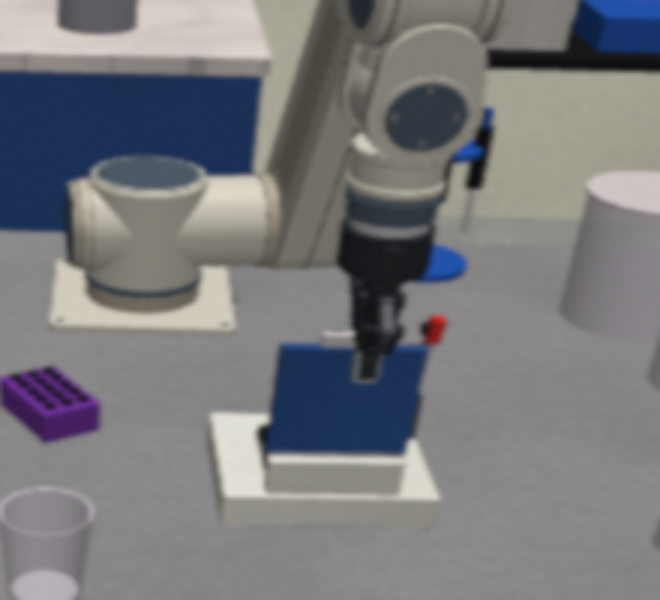

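The scene shows the shut fingers behind the lid, near its free edge (crop (368,375)). I'll push the lid down along its arc.

Request:
{"name": "step_arm", "arguments": {
  "commands": [
    [-30,-2,5,0,0,0],
    [-54,-2,8,0,0,0],
    [-74,-2,8,0,0,0],
    [-93,-2,5,0,0,0],
    [-111,-2,-1,0,0,0]
  ]
}}

```text
clock: 19.15
ee_pos: [0.5265, 0.174, 0.2205]
tool_rot: [[-0.027, 1.0, 0.003], [1.0, 0.027, 0.007], [0.007, 0.003, -1.0]]
force: [-2.5, -2.9, 17.8]
finger_gap: 0.0001
gripper_force: 9.3
```

Request:
{"name": "step_arm", "arguments": {
  "commands": [
    [-18,0,-8,0,0,0],
    [-34,0,-20,0,0,0],
    [-48,0,-33,0,0,0],
    [-60,0,-50,0,0,0],
    [-71,0,-63,0,0,0]
  ]
}}

```text
clock: 19.65
ee_pos: [0.4554, 0.174, 0.1564]
tool_rot: [[-0.027, 1.0, 0.002], [1.0, 0.027, 0.007], [0.007, 0.002, -1.0]]
force: [1.3, -0.6, 1.3]
finger_gap: 0.0
gripper_force: 0.6
```

Run:
```python
from h import *
to([442,174,119],toolR(1.8,0))
```

```text
q [11.0, 10.0, -13.0, 67.0, 0.0, 99.0] tcp [455.4 174.  156.4] F [ 1.3 -0.6  1.3] gap 1.8865812546454498e-05 t 19.65
  delta [-13.4   0.  -56.4] turn [-0.007  0.002  0.005] 0.5
```

Request:
{"name": "step_arm", "arguments": {
  "commands": [
    [-5,0,-15,0,0,0],
    [-9,0,-30,0,0,0],
    [-11,0,-42,0,0,0],
    [-13,0,-52,0,0,0],
    [-13,0,-55,0,0,0]
  ]
}}

```text
clock: 20.15
ee_pos: [0.4424, 0.1738, 0.1001]
tool_rot: [[-0.027, 1.0, -0.001], [1.0, 0.027, 0.006], [0.006, -0.001, -1.0]]
force: [0.4, 0.4, 1.1]
finger_gap: 0.0
gripper_force: 0.6
```

Request:
{"name": "step_arm", "arguments": {
  "commands": [
    [0,0,-2,0,0,0],
    [0,0,-3,0,0,0],
    [0,0,-3,0,0,0]
  ]
}}

```text
clock: 20.45
ee_pos: [0.4427, 0.1735, 0.0973]
tool_rot: [[-0.026, 1.0, -0.001], [1.0, 0.026, 0.006], [0.006, -0.001, -1.0]]
force: [0.5, 0.4, 0.5]
finger_gap: 0.0001
gripper_force: 0.3
```

Request:
{"name": "step_arm", "arguments": {
  "commands": [
    [0,0,-1,0,0,0],
    [0,0,-2,0,0,0],
    [0,0,-2,0,0,0]
  ]
}}

```text
clock: 20.75
ee_pos: [0.4424, 0.1733, 0.0949]
tool_rot: [[-0.026, 1.0, -0.002], [1.0, 0.026, 0.006], [0.006, -0.001, -1.0]]
force: [-0.4, 0.7, 1.0]
finger_gap: -0.0001
gripper_force: 0.2
```

Run:
```python
from h import *
for n in("top","scene"):
    im=snap(n,"L"+n);hsv=cv2.cvtColor(im,cv2.COLOR_BGR2HSV)
    b=cv2.inRange(hsv,(100,120,40),(125,255,255))
    for c in blobs(b,60):
        x,y,w,h=cv2.boundingRect(c);print(n,(x,y,w,h),cv2.contourArea(c))
a=np.radians(1.8);hx=np.array([np.cos(a),np.sin(a),0]);hy=np.array([-np.sin(a),np.cos(a),0])
L=[np.array([485.,174,100])+x*hx+y*hy for x in(74,-68) for y in(67,-67)]
for n in("top","scene"): print(n,proj(n,np.array(L)/1000).round(0).tolist())
```

```text
top (369, 299, 20, 34) 606.5
top (309, 281, 38, 34) 601.5
top (497, 237, 63, 183) 11048.5
top (153, 191, 48, 50) 1426.0
top (354, 127, 11, 11) 79.5
scene (0, 365, 18, 12) 143.5
scene (181, 248, 11, 10) 72.5
scene (550, 227, 10, 39) 165.0
scene (345, 210, 49, 29) 1124.5
scene (220, 195, 29, 13) 192.0
scene (186, 187, 18, 13) 171.5
scene (384, 156, 31, 17) 322.0
scene (408, 108, 14, 17) 87.5
scene (71, 84, 275, 98) 14307.5
scene (451, 59, 42, 23) 782.5
scene (0, 0, 87, 336) 17475.0
top [[152.0, 190.0], [201.0, 189.0], [152.0, 241.0], [201.0, 240.0]]
scene [[395.0, 239.0], [348.0, 238.0], [386.0, 213.0], [343.0, 213.0]]
```

Request:
{"name": "step_arm", "arguments": {
  "commands": [
    [0,0,20,0,0,0],
    [0,0,60,0,0,0],
    [0,0,105,0,0,0],
    [0,-40,130,0,0,0],
    [0,-80,130,0,0,0]
  ]
}}

```text
clock: 21.35
ee_pos: [0.4437, 0.0931, 0.2285]
tool_rot: [[-0.029, 1.0, 0.004], [1.0, 0.029, 0.006], [0.006, 0.005, -1.0]]
force: [1.5, -0.1, 0.3]
finger_gap: -0.0004
gripper_force: 0.0
```

Request:
{"name": "step_arm", "arguments": {
  "commands": [
    [-20,-45,0,0,0,0],
    [-20,-95,0,0,0,0],
    [-20,-140,0,0,0,0],
    [-20,-180,0,0,0,0],
    [-20,-180,0,0,0,0]
  ]
}}

```text
clock: 21.85
ee_pos: [0.4223, -0.0908, 0.2247]
tool_rot: [[-0.021, 1.0, -0.002], [1.0, 0.021, 0.005], [0.005, -0.002, -1.0]]
force: [0.2, 0.9, -0.4]
finger_gap: -0.0002
gripper_force: 0.0
```

Run:
```python
from h import *
C={}
for n,box in(("top",(140,175,215,260)),("scene",(325,180,405,250))):
    im=snap(n,"M"+n);hsv=cv2.cvtColor(im,cv2.COLOR_BGR2HSV)
    b=cv2.inRange(hsv,(100,120,40),(125,255,255));m=np.zeros_like(b);x0,y0,x1,y1=box;m[y0:y1,x0:x1]=b[y0:y1,x0:x1]
    c=max(blobs(m,60),key=cv2.contourArea);q=cv2.approxPolyDP(cv2.convexHull(c),4,True)[:,0];print(n,q.tolist(),cv2.contourArea(c))
    w=cv2.inRange(hsv,(0,0,170),(180,50,255))
    for k in blobs(w,15):
        x,y,ww,h=cv2.boundingRect(k)
        if x0-8<x<x1 and y0<y<y1+10: print("  white",(x,y,ww,h))
    if n=="top":print(plane(n,q,.1)*1000)
a=np.radians(1.8);hx=np.array([np.cos(a),np.sin(a),0]);hy=np.array([-np.sin(a),np.cos(a),0])
for th in(0,.1,.3,-.1):
  L=[np.array([485.,174,94])+(76-r*np.cos(th)+6*np.sin(th))*hx+y*hy+np.array([0,0,r*np.sin(th)+6*np.cos(th)]) for r in(2,144) for y in(67,-67)]
  print(th,[proj(n,np.array(L)/1000).round(0).astype(int).tolist() for n in("top","scene")])
```

```text
top [[200, 191], [199, 239], [152, 240], [153, 191]] 2304.5
  white (156, 254, 131, 166)
  white (145, 234, 41, 13)
  white (145, 187, 8, 39)
  white (187, 186, 30, 61)
  white (154, 184, 46, 3)
[[555.71147225 111.49890703 100.        ]
 [422.99364476 110.86488554 100.        ]
 [418.24774461 239.7036232  100.        ]
 [553.54760027 241.29028201 100.        ]]
scene [[386, 211], [391, 238], [348, 237], [345, 210]] 1166.0
  white (330, 225, 77, 35)
  white (356, 206, 19, 3)
0 [[[152, 190], [201, 189], [152, 241], [201, 240]], [[395, 239], [348, 238], [386, 213], [343, 213]]]
0.1 [[[152, 190], [201, 189], [151, 241], [200, 240]], [[395, 239], [348, 238], [387, 210], [343, 209]]]
0.3 [[[152, 189], [201, 188], [148, 238], [199, 237]], [[395, 239], [348, 238], [388, 203], [344, 202]]]
-0.1 [[[152, 190], [201, 189], [154, 241], [202, 240]], [[395, 239], [348, 238], [386, 217], [343, 217]]]
```

Request:
{"name": "step_arm", "arguments": {
  "commands": [
    [3,45,0,0,0,0],
    [3,95,0,0,0,0],
    [3,145,0,0,0,0],
    [3,195,0,0,0,0],
    [3,240,0,0,0,0]
  ]
}}

```text
clock: 22.45
ee_pos: [0.4241, 0.1567, 0.2252]
tool_rot: [[-0.028, 1.0, -0.001], [1.0, 0.028, 0.006], [0.006, -0.001, -1.0]]
force: [1.0, -0.7, 0.9]
finger_gap: 0.0
gripper_force: 0.0
```

Request:
{"name": "step_arm", "arguments": {
  "commands": [
    [0,22,-30,0,0,0],
    [0,22,-65,0,0,0],
    [0,22,-95,0,0,0],
    [0,22,-110,0,0,0],
    [0,22,-110,0,0,0]
  ]
}}

```text
clock: 22.95
ee_pos: [0.4232, 0.1763, 0.1132]
tool_rot: [[-0.028, 1.0, -0.006], [1.0, 0.028, 0.005], [0.005, -0.005, -1.0]]
force: [-0.3, 0.4, 0.5]
finger_gap: -0.0003
gripper_force: 0.0
```

Request:
{"name": "step_arm", "arguments": {
  "commands": [
    [0,0,-3,0,0,0],
    [0,0,-6,0,0,0],
    [0,0,-6,0,0,0]
  ]
}}

```text
clock: 23.25
ee_pos: [0.4255, 0.1755, 0.1095]
tool_rot: [[-0.026, 1.0, -0.001], [1.0, 0.026, 0.006], [0.006, -0.001, -1.0]]
force: [0.1, -1.0, 0.2]
finger_gap: 0.0001
gripper_force: 0.0
```

Request:
{"name": "step_arm", "arguments": {
  "commands": [
    [0,0,-2,0,0,0],
    [0,0,-4,0,0,0],
    [0,0,-4,0,0,0]
  ]
}}

```text
clock: 23.55
ee_pos: [0.4253, 0.1752, 0.1049]
tool_rot: [[-0.026, 1.0, -0.002], [1.0, 0.026, 0.006], [0.006, -0.002, -1.0]]
force: [1.1, 0.3, -0.4]
finger_gap: 0.0003
gripper_force: 0.0
```

Request:
{"name": "step_arm", "arguments": {
  "commands": [
    [0,0,-2,0,0,0],
    [0,0,-4,0,0,0],
    [0,0,-4,0,0,0]
  ]
}}

```text
clock: 23.85
ee_pos: [0.4252, 0.1753, 0.1007]
tool_rot: [[-0.026, 1.0, -0.002], [1.0, 0.026, 0.006], [0.006, -0.002, -1.0]]
force: [0.1, 0.0, 1.1]
finger_gap: 0.0
gripper_force: 0.0
```

Request:
{"name": "step_arm", "arguments": {
  "commands": [
    [0,0,-2,0,0,0],
    [0,0,-4,0,0,0],
    [0,0,-4,0,0,0]
  ]
}}

```text
clock: 24.15
ee_pos: [0.4252, 0.1753, 0.0967]
tool_rot: [[-0.026, 1.0, -0.002], [1.0, 0.026, 0.006], [0.006, -0.002, -1.0]]
force: [-1.3, 0.6, 0.3]
finger_gap: 0.0001
gripper_force: 0.0
```

Request:
{"name": "step_arm", "arguments": {
  "commands": [
    [0,0,-2,0,0,0],
    [0,0,-4,0,0,0],
    [0,0,-4,0,0,0]
  ]
}}

```text
clock: 24.45
ee_pos: [0.4252, 0.1753, 0.0927]
tool_rot: [[-0.026, 1.0, -0.002], [1.0, 0.026, 0.006], [0.006, -0.002, -1.0]]
force: [-0.4, -0.4, -0.6]
finger_gap: 0.0003
gripper_force: 0.0
```

Request:
{"name": "step_arm", "arguments": {
  "commands": [
    [0,0,-1,0,0,0],
    [0,0,-2,0,0,0],
    [0,0,-2,0,0,0]
  ]
}}

```text
clock: 24.75
ee_pos: [0.4252, 0.1753, 0.0909]
tool_rot: [[-0.026, 1.0, -0.002], [1.0, 0.026, 0.006], [0.006, -0.002, -1.0]]
force: [-0.0, -0.3, 0.6]
finger_gap: -0.0002
gripper_force: 0.0
```

Request:
{"name": "step_arm", "arguments": {
  "commands": [
    [0,0,-1,0,0,0],
    [0,0,-3,0,0,0],
    [0,0,-3,0,0,0]
  ]
}}

```text
clock: 25.05
ee_pos: [0.4253, 0.1753, 0.0877]
tool_rot: [[-0.026, 1.0, -0.002], [1.0, 0.026, 0.006], [0.006, -0.002, -1.0]]
force: [-0.3, 0.3, -0.7]
finger_gap: 0.0
gripper_force: 0.0
```

Request:
{"name": "step_arm", "arguments": {
  "commands": [
    [0,0,-1,0,0,0],
    [0,0,-3,0,0,0],
    [0,0,-3,0,0,0]
  ]
}}

```text
clock: 25.35
ee_pos: [0.4252, 0.1753, 0.0847]
tool_rot: [[-0.026, 1.0, -0.002], [1.0, 0.026, 0.006], [0.006, -0.002, -1.0]]
force: [1.0, -0.1, 0.4]
finger_gap: 0.0004
gripper_force: 0.0
```

Run:
```python
from h import *
im=snap("scene","N");s=ctrl.get_state();print(s["ee_pos"],s["force"],proj("scene",[np.array(s["ee_pos"]),[.425,.175,.1]]),proj("top",[s["ee_pos"]]))
hsv=cv2.cvtColor(im,cv2.COLOR_BGR2HSV)
b=cv2.inRange(hsv,(100,120,40),(125,255,255))
for v in range(196,242,2): print(v,''.join('#' if b[v,u] else ('.' if hsv[v,u,2]>140 else ('o' if hsv[v,u,2]<70 else '-')) for u in range(335,405)))
```

```text
[0.42527348 0.175288   0.08482683] [ 0.29895359 -0.83703077 -0.34217039] [[365.51467916 218.62743713]
 [365.9209366  214.39100929]] [[176.73011157 237.82812544]]
196 -----------------------------oooooo-----------------------------------
198 -----------------------------oooooooooooo-----------------------------
200 -----------------------------ooooooooooo------------------------------
202 -----------------------------oooooooooo-------------------------------
204 ------------------------------oooooooo--------------------------------
206 ------------------------------ooooo-----------------------------------
208 ------------------------------ooooo-----------------------------------
210 -------------------.........--oooo--....------------------------------
212 -----------...-------.......--oooo--....------------------------------
214 ----------###################-----#################-------------------
216 ----------##########################################--------ooo-------
218 ----------###########################################------oooooo-----
220 -----------##########################################-----ooooooo-----
222 -----------###########################################.---ooooooo-----
224 .........--###########################################----oooooo------
226 ...........-###########################################---oooooo------
228 ...........-#############################################ooooooo------
230 ...........-##############################################ooooo-------
232 ...........-##############################################-oooo-------
234 ...........-###############################################-----------
236 ...........--#############################################.......-----
238 ...........----........................-..........................----
240 ............----..................................................----
```

Request:
{"name": "step_arm", "arguments": {
  "commands": [
    [0,0,-1,0,0,0],
    [0,0,-2,0,0,0],
    [0,0,-2,0,0,0]
  ]
}}

```text
clock: 25.7
ee_pos: [0.4253, 0.1753, 0.0829]
tool_rot: [[-0.026, 1.0, -0.002], [1.0, 0.026, 0.006], [0.006, -0.002, -1.0]]
force: [0.1, -0.2, -0.3]
finger_gap: -0.0
gripper_force: 0.0
```

Request:
{"name": "step_arm", "arguments": {
  "commands": [
    [0,0,-1,0,0,0],
    [0,0,-2,0,0,0],
    [0,0,-2,0,0,0]
  ]
}}

```text
clock: 26.0
ee_pos: [0.4253, 0.1753, 0.0808]
tool_rot: [[-0.026, 1.0, -0.002], [1.0, 0.026, 0.006], [0.006, -0.002, -1.0]]
force: [0.2, -0.8, 0.8]
finger_gap: 0.0002
gripper_force: 0.0
```

Request:
{"name": "step_arm", "arguments": {
  "commands": [
    [0,0,-1,0,0,0],
    [0,0,-2,0,0,0],
    [0,0,-2,0,0,0]
  ]
}}

```text
clock: 26.3
ee_pos: [0.4254, 0.1753, 0.0798]
tool_rot: [[-0.026, 1.0, -0.001], [1.0, 0.026, 0.006], [0.006, -0.001, -1.0]]
force: [-3.9, -0.7, 10.5]
finger_gap: 0.0003
gripper_force: 5.6
```

Request:
{"name": "step_arm", "arguments": {
  "commands": [
    [0,0,-1,0,0,0],
    [0,0,-1.5,0,0,0],
    [0,0,-1.5,0,0,0]
  ]
}}

```text
clock: 26.6
ee_pos: [0.4255, 0.1754, 0.0795]
tool_rot: [[-0.026, 1.0, 0.0], [1.0, 0.026, 0.006], [0.006, 0.001, -1.0]]
force: [-9.0, -2.9, 27.0]
finger_gap: -0.0001
gripper_force: 13.6
```

Request:
{"name": "step_arm", "arguments": {
  "commands": [
    [0,0,20,0,0,0],
    [0,0,60,0,0,0],
    [0,0,105,0,0,0],
    [0,-30,130,0,0,0],
    [0,-60,130,0,0,0]
  ]
}}

```text
clock: 27.1
ee_pos: [0.4268, 0.1152, 0.2109]
tool_rot: [[-0.028, 1.0, 0.004], [1.0, 0.028, 0.006], [0.006, 0.005, -1.0]]
force: [0.8, -0.3, -0.1]
finger_gap: 0.0001
gripper_force: 0.0
```

Request:
{"name": "step_arm", "arguments": {
  "commands": [
    [-20,-50,0,0,0,0],
    [-20,-100,0,0,0,0],
    [-20,-150,0,0,0,0],
    [-20,-190,0,0,0,0],
    [-20,-190,0,0,0,0]
  ]
}}

```text
clock: 27.6
ee_pos: [0.4054, -0.0792, 0.2073]
tool_rot: [[-0.02, 1.0, -0.001], [1.0, 0.02, 0.005], [0.005, -0.001, -1.0]]
force: [0.3, 0.5, -0.3]
finger_gap: -0.0
gripper_force: 0.0
```

Run:
```python
from h import *
for n,box in(("top",(140,175,215,260)),("scene",(325,180,405,250))):
    im=snap(n,"P"+n);hsv=cv2.cvtColor(im,cv2.COLOR_BGR2HSV)
    b=cv2.inRange(hsv,(100,120,40),(125,255,255));m=np.zeros_like(b);x0,y0,x1,y1=box;m[y0:y1,x0:x1]=b[y0:y1,x0:x1]
    c=max(blobs(m,60),key=cv2.contourArea);q=cv2.approxPolyDP(cv2.convexHull(c),4,True)[:,0];print(n,q.tolist(),cv2.contourArea(c))
    r=cv2.inRange(hsv,(0,130,80),(10,255,255))|cv2.inRange(hsv,(172,130,80),(180,255,255))
    for k in blobs(r,8): print("  red",cv2.boundingRect(k),k[:,0].mean(0))
s=ctrl.get_state();print(s["ee_pos"],s["clock"])
```

```text
top [[200, 191], [200, 240], [153, 240], [153, 192]] 2321.5
  red (123, 226, 6, 7) [125.5 228.7]
scene [[344, 215], [385, 215], [392, 237], [348, 237]] 951.5
  red (76, 295, 15, 18) [ 83.14814815 303.07407407]
  red (402, 186, 6, 11) [404.52 191.2 ]
[ 0.4051635  -0.07558923  0.20731841] 27.7
```

The lid reached a hard stop (27 N), and its edges match the shut projection. Now the clamp: I'll go over it to its outer side.

Request:
{"name": "step_arm", "arguments": {
  "commands": [
    [10,30,35,0,0,0],
    [20,70,60,0,0,0],
    [30,115,60,0,0,0],
    [38,160,60,0,0,0],
    [42,205,60,0,0,0]
  ]
}}

```text
clock: 28.2
ee_pos: [0.4469, 0.1338, 0.2676]
tool_rot: [[-0.028, 1.0, -0.001], [1.0, 0.028, 0.006], [0.006, -0.001, -1.0]]
force: [0.4, -0.9, -0.4]
finger_gap: 0.0002
gripper_force: 0.0
```

Request:
{"name": "step_arm", "arguments": {
  "commands": [
    [0,45,0,0,0,0],
    [0,90,0,0,0,0],
    [0,135,0,0,0,0],
    [0,180,0,0,0,0],
    [0,215,0,0,0,0]
  ]
}}

```text
clock: 28.7
ee_pos: [0.4453, 0.3494, 0.2673]
tool_rot: [[-0.03, 1.0, -0.002], [1.0, 0.03, 0.006], [0.006, -0.002, -1.0]]
force: [-0.0, -1.0, 0.2]
finger_gap: 0.0003
gripper_force: 0.0
```

Run:
```python
from h import *
R=toolR(1.8,0);to([447,345,165+19],R)
```

```text
q [29.0, 16.0, 11.0, 85.0, 0.0, 118.0] tcp [445.3 349.4 267.3] F [-0.  -1.   0.2] gap 0.0002552737744907389 t 28.7
  delta [   1.7   -4.4 -102.3] turn [-0.006 -0.002  0.001] 0.4
```

Request:
{"name": "step_arm", "arguments": {
  "commands": [
    [2,0,-40,0,0,0],
    [2,0,-80,0,0,0],
    [2,0,-102,0,0,0],
    [2,0,-102,0,0,0]
  ]
}}

```text
clock: 29.1
ee_pos: [0.4464, 0.346, 0.1624]
tool_rot: [[-0.029, 1.0, -0.007], [1.0, 0.029, 0.003], [0.003, -0.007, -1.0]]
force: [-0.5, -0.4, 0.4]
finger_gap: 0.0
gripper_force: 0.0
```

Request:
{"name": "step_arm", "arguments": {
  "commands": [
    [0,-35,0,0,0,0],
    [0,-50,1,0,0,0],
    [0,-62,2,0,0,0],
    [0,-76,4,0,0,0],
    [0,-92,5,0,0,0]
  ]
}}

```text
clock: 29.6
ee_pos: [0.4495, 0.253, 0.1712]
tool_rot: [[-0.027, 1.0, -0.001], [1.0, 0.027, 0.007], [0.007, -0.0, -1.0]]
force: [0.3, 1.9, -0.7]
finger_gap: 0.0
gripper_force: 0.8
```

Request:
{"name": "step_arm", "arguments": {
  "commands": [
    [0,-11,-4,0,0,0],
    [1,-22,-9,0,0,0],
    [1,-31,-16,0,0,0],
    [1,-40,-24,0,0,0],
    [1,-47,-34,0,0,0]
  ]
}}

```text
clock: 30.1
ee_pos: [0.4504, 0.2055, 0.1357]
tool_rot: [[-0.026, 1.0, -0.001], [1.0, 0.026, 0.005], [0.006, -0.001, -1.0]]
force: [1.2, 0.4, 1.2]
finger_gap: -0.0
gripper_force: 0.8
```

Request:
{"name": "step_arm", "arguments": {
  "commands": [
    [0,-5,-10,0,0,0],
    [1,-9,-20,0,0,0],
    [1,-12,-26,0,0,0],
    [1,-12,-28,0,0,0]
  ]
}}

```text
clock: 30.5
ee_pos: [0.4509, 0.194, 0.1075]
tool_rot: [[-0.026, 1.0, -0.003], [1.0, 0.026, 0.005], [0.005, -0.003, -1.0]]
force: [-0.9, -0.5, 2.1]
finger_gap: 0.0001
gripper_force: 0.7
```

Now press down gently to the stop.

Request:
{"name": "step_arm", "arguments": {
  "commands": [
    [0,-1,-2,0,0,0],
    [0,-1,-4,0,0,0],
    [0,-1,-4,0,0,0]
  ]
}}

```text
clock: 30.8
ee_pos: [0.4514, 0.1934, 0.1044]
tool_rot: [[-0.026, 1.0, -0.001], [1.0, 0.026, 0.006], [0.006, -0.001, -1.0]]
force: [0.2, 0.1, -0.1]
finger_gap: -0.0001
gripper_force: 0.0
```

Request:
{"name": "step_arm", "arguments": {
  "commands": [
    [0,0,-1,0,0,0],
    [0,0,-2,0,0,0],
    [0,0,-2,0,0,0]
  ]
}}

```text
clock: 31.1
ee_pos: [0.4514, 0.1934, 0.1025]
tool_rot: [[-0.026, 1.0, -0.001], [1.0, 0.026, 0.006], [0.006, -0.001, -1.0]]
force: [0.2, 0.1, 0.7]
finger_gap: 0.0001
gripper_force: 0.1
```

Request:
{"name": "step_arm", "arguments": {
  "commands": [
    [0,0,-1,0,0,0],
    [0,0,-2,0,0,0],
    [0,0,-2,0,0,0]
  ]
}}

```text
clock: 31.4
ee_pos: [0.4516, 0.1934, 0.1017]
tool_rot: [[-0.026, 1.0, -0.0], [1.0, 0.026, 0.006], [0.006, 0.0, -1.0]]
force: [-3.9, -2.7, 14.1]
finger_gap: 0.0001
gripper_force: 6.9
```

Run:
```python
from h import *
s=ctrl.get_state();print(s["ee_pos"],s["force"])
P=np.array([[.4495,.183,z] for z in(.122,.13)]);print(proj("scene",P),proj("top",P))
for n in("top","scene"):
    hsv=cv2.cvtColor(snap(n),cv2.COLOR_BGR2HSV)
    r=cv2.inRange(hsv,(0,130,60),(10,255,255))|cv2.inRange(hsv,(172,130,60),(180,255,255))
    for k in blobs(r,4): print(n,"red",cv2.boundingRect(k),k[:,0].mean(0))
```

```text
[0.4515601  0.19336226 0.10170764] [-3.89616259 -2.72009634 14.08229036]
[[370.21305364 212.42529774]
 [370.5011168  210.14674765]] [[171.21567532 228.74640588]
 [170.54609127 228.67063865]]
top red (170, 226, 9, 7) [174.08333333 229.29166667]
top red (440, 158, 16, 5) [447.5 160.1]
scene red (76, 295, 15, 18) [ 83.11111111 303.07407407]
scene red (364, 212, 11, 7) [368.91666667 214.75      ]
```

The stop is consistent with the clamp being fully down: the finger tip offset of about 20 mm is the same as it was at the lid. I'll give one last light press, retreat, check and hand in.

Request:
{"name": "step_arm", "arguments": {
  "commands": [
    [0,0,-1,0,0,0],
    [0,0,-1,0,0,0]
  ]
}}

```text
clock: 31.7
ee_pos: [0.4516, 0.1934, 0.1015]
tool_rot: [[-0.026, 1.0, 0.001], [1.0, 0.026, 0.006], [0.006, 0.001, -1.0]]
force: [-7.5, -2.8, 22.9]
finger_gap: -0.0001
gripper_force: 11.4
```

Request:
{"name": "step_arm", "arguments": {
  "commands": [
    [0,0,20,0,0,0],
    [0,0,60,0,0,0],
    [0,0,110,0,0,0],
    [-20,-40,130,0,0,0],
    [-30,-85,130,0,0,0]
  ]
}}

```text
clock: 32.2
ee_pos: [0.4217, 0.1085, 0.2324]
tool_rot: [[-0.03, 1.0, 0.003], [1.0, 0.03, 0.006], [0.006, 0.004, -1.0]]
force: [1.7, -0.9, -0.4]
finger_gap: -0.0001
gripper_force: 0.0
```

Request:
{"name": "step_arm", "arguments": {
  "commands": [
    [-10,-45,0,0,0,0],
    [-20,-90,0,0,0,0],
    [-20,-140,0,0,0,0],
    [-20,-170,0,0,0,0],
    [-20,-170,0,0,0,0]
  ]
}}

```text
clock: 32.7
ee_pos: [0.4013, -0.0647, 0.2293]
tool_rot: [[-0.022, 1.0, -0.002], [1.0, 0.022, 0.005], [0.005, -0.001, -1.0]]
force: [-0.0, 0.2, 0.3]
finger_gap: 0.0001
gripper_force: 0.0
```

Run:
```python
from h import *
for n in("top","scene"):
    im=snap(n,"Z"+n);hsv=cv2.cvtColor(im,cv2.COLOR_BGR2HSV);h0=cv2.cvtColor(cv2.imread(f"pics/{n}0.png"),cv2.COLOR_BGR2HSV)
    for nm,lo,hi in(("red",(0,130,60),(10,255,255)),("yellow",(20,120,100),(35,255,255)),("purple",(130,80,60),(160,255,255)),("blue",(100,120,40),(125,255,255))):
        for t,h in(("0",h0),("Z",hsv)): print(n,nm,t,[cv2.boundingRect(k) for k in blobs(cv2.inRange(h,lo,hi),15) if cv2.boundingRect(k)[2]<60])
    d=np.abs(im.astype(int)-cv2.imread(f"pics/{n}0.png")).max(2)
    if n=="top":print("beaker/bottle change",(d[115:165,255:295]>40).sum(),(d[115:165,335:375]>40).sum())
```

```text
top red 0 [(123, 226, 7, 7)]
top red Z [(166, 227, 13, 5)]
top yellow 0 [(373, 236, 36, 44)]
top yellow Z [(373, 236, 36, 44)]
top purple 0 [(258, 242, 39, 44)]
top purple Z [(288, 268, 9, 11)]
top blue 0 [(89, 411, 36, 9), (369, 299, 20, 34), (310, 281, 37, 34), (308, 215, 35, 22), (354, 127, 11, 11)]
top blue Z [(369, 299, 20, 34), (309, 281, 38, 34), (153, 191, 49, 50), (354, 127, 11, 11)]
beaker/bottle change 0 0
scene red 0 [(76, 295, 15, 18), (402, 186, 6, 11)]
scene red Z [(76, 294, 15, 19), (365, 212, 10, 6)]
scene yellow 0 [(156, 209, 38, 28)]
scene yellow Z [(156, 209, 38, 28)]
scene purple 0 [(260, 207, 33, 30), (157, 141, 31, 6)]
scene purple Z [(260, 207, 33, 30), (158, 141, 30, 6)]
scene blue 0 [(0, 366, 18, 11), (181, 248, 11, 10), (215, 229, 30, 11), (550, 227, 10, 39), (348, 198, 54, 43), (220, 195, 29, 13), (186, 187, 18, 13), (382, 156, 33, 16), (331, 143, 11, 11), (390, 111, 17, 15), (408, 108, 14, 17), (451, 59, 18, 23)]
scene blue Z [(0, 366, 18, 11), (181, 248, 11, 10), (550, 227, 10, 39), (344, 214, 49, 24), (220, 195, 29, 13), (186, 187, 18, 13), (382, 156, 33, 16), (390, 111, 17, 15), (408, 108, 14, 17), (304, 91, 42, 44), (451, 59, 42, 23)]
```

Nothing else has moved, and the lid and clamp are down.

```bash
python3 -c "
from rig import job;print(job.close_job())"
```

```text
the job is handed in; nothing more can be done
None
```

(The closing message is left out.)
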